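# Re-clock a gas tube in its screw clamp

### The job

The gas tube's side branch (blue tip) leans over to one side: back off the red clamp handle counter-clockwise by about a quarter turn and never more than a third, turn the tube until the branch stands upright, pointing at the port above it, and then turn the handle back until the clamp is fully tight again. Leave the tube alone until the clamp is slack, do not bump hard into the port arm, and leave the other things on the bench where they are.

Things in the scene. Friction and masses are not known exactly. Their poses are not given: they have to be found in the camera images.
- fixture: Tube fixture screwed down: aluminium base plate 140 (x) x 270 (y) x 12 mm; origin on the table, z up, its front (-x) faces the robot's left, +x its back, y along the tube, +y pointing away from the robot (all within about 0.6 rad). The steel tube (200 mm long, 40 mm diameter) lies along y with its axis at x = 0, z = 70 mm, from y = -100 to +100 mm. The blue clamp yoke stands over it at y = -75 mm (90 mm in x, 30 mm in y, top at 137 mm, its nut at 143 mm).
- tube (a joint): angle of the tube about its own axis (rad): 0 = branch upright, positive = branch leans to the fixture's front (-x, the robot's left); stops at -0.4 and 1.2. Held firmly while the clamp is tight. When slack it turns with a light drag (about 0.08 N m) and stays where it is left.
- branch_tip (a point): centre of the free end of the tube's side branch: a steel stub of 18 mm diameter at fixture y = +80 mm, its end 85 mm from the tube axis; the last 14 mm is coloured blue, and a 27 mm brass boss surrounds its foot up to 29 mm from the tube axis. Stub free for gripping from 30 to 85 mm from the tube axis; pinched at 65 to 85 mm and swung, it pivots and may lag a little between the pads.
- clamp_handle (a joint): angle of the red clamp handle (rad) about its vertical screw: 0 = fully tight (stop), growing counter-clockwise seen from above as it loosens; the hold fades and is slack from about 1.0; the screw rises 1.5 mm per rad and needs about 0.25 N m at most. The handle stays where it is left.
- handle_grip (a point): centre of the red handle bar, on the screw axis (fixture x = 0, y = -75 mm, about 174 mm above the table). The bar is 76 mm long, 14 mm thick and 24 mm tall, level; seen from above its length lies along the fixture's x axis turned by (joint value - 0.6) rad.
- port_arm: grey block overhanging the branch, carried by a 22 mm steel post at fixture x = 58, y = 80 mm. Its frame is the fixture's. The block spans x -20 to 72, y 55 to 105, z 265 to 305 mm, so an upright tool cannot come down over the upright branch: reach in from the fixture's front (-x side), tilted about 45 degrees.
- port (a point): centre of the mouth of the brass port (22 mm diameter) under the port arm, straight above the tube axis at fixture x = 0, y = 80, z = 250 mm; the upright branch points at it with 95 mm to spare.
- wash_bottle: clear plastic bottle with blue cap, 60 mm diameter, 150 mm tall, standing in front of the fixture (origin under its centre)
- coupling_nut: brass ring nut lying flat, 54 mm outside diameter, 30 mm tall (origin under its centre)
- jar: amber jar with black cap, 68 mm diameter, 95 mm tall, behind the clamp end of the fixture (origin under its centre)
- screwdriver: yellow-handled screwdriver lying on the table, 190 mm long
- wrench: steel wrench lying behind the fixture, 180 mm long
- meter: yellow hand meter lying flat, 120 x 75 x 45 mm (origin under its centre)
- spare_valve: brass ball valve with blue lever lying on the table, about 100 x 34 mm, 56 mm tall (origin under its centre)

How it is judged:
By the outcome, as a careful person would: the job done as asked, in the order asked, and still so for the second after the job is handed in, with the robot touching nothing.
It also fails if it takes over 69 s, if anything falls off the work surface, if the arm or the gripper's body presses on something with over 40 N, if the wrist force passes 120 N, or if a joint passes its speed limit or range.

### The arm

A 6-joint arm with a two-finger parallel gripper is mounted at the origin on the work surface. World frame = base frame: x ahead of the robot, y to its left, z up, the work surface at z = 0. Lengths are in m, angles in rad, forces in N, time in s.
With the tool pointing down it reaches from about 0.35 to 0.95 m from the base axis. Payload 17.4 kg.
Tool frame: the origin (TCP) lies midway between the tips of the shut fingers; the grasp point (between the pads) lies 19 mm behind it (pinch_z is the distance from the TCP to the grasp point, in m); z points along the fingers, y is the direction in which the jaws open and shut (so a half turn about z gives the same grasp; the last joint's range is limited). The gripper opens to 93 mm and grips with 3 to 60 N. Pads are 15 mm wide; open, the fingers measure 128 mm over their backs; the gripper's body (75 mm by 188 mm) begins 65 mm behind the grasp point.
Start: joints at [-1.293, 0.116, 1.442, -0, 1.584, -0.038], TCP at [0.21, -0.642, 0.219] pointing down, gripper open.
Joint ranges: [-2.83, 2.83], [-0.83, 2.19], [0.07, 2.5], [-1.14, 4.28], [0.01, 3], [-2.97, 2.97]. Speed limits (rad/s): [1.89, 1.89, 2.22, 3.14, 3.14, 3.14].

### API

Orientations are given as [roll, pitch, yaw] about the fixed x, y, z axes, in that order (R = Rz(yaw) Ry(pitch) Rx(roll)).
In Python, from rig import * gives the robot as it stands.
- The arm moves only by the shell command python3 -m crank 'ROWS' [OPENING] [FORCE]. ROWS is JSON, a list of rows, each a list of 2 entries, a list of its own where there are three numbers: the shift along the tool's x, y, z each as a share of 3 cm, from -1 to 1, then the turn about the tool's z as a share of 4 degrees, from -1 to 1. A call has 1 to 12 rows; each row shifts and turns the commanded pose from where the row before left it, along the tool's axes as they then stand; what a row does not reach is not made up. A row lasts 1/12 s, in which the tool goes at most 41.7 mm and 7.16 degrees, less where a joint would pass 70% of its speed; a pose out of reach is approached as far as the arm can. A call with a number of a shift or a turn outside -1 to 1 is refused whole. A call with a gripper value outside its range is refused whole. OPENING is the opening, from -1 (shut) to 1 (fully open), set as the call begins (- or left out, the last holds). The fingers move at their own pace and stop on an object; FORCE is the grip in N (left out, the last holds). Time passes only in rows, so rows that do not move let the fingers close. It gives the time, the measured TCP pose, the force and the opening at its end, in the units of the state.
- get_obs(): the state, without advancing time (a new reading comes with each control period).
- camera(name): name is "side" or "top" or "wrist"; returns the picture (420x560x3 uint8, red, green, blue); there is no depth.
- camera_params(name): a dict with "camera_matrix" (3x3 intrinsics, pixels), "position" and "orientation" of the camera in the world. Camera axes: x right, y down, z forward; pixel columns grow to the right and rows downward; lengths in m; the calibration is good to about 2 mm. A picture is of the moment at which its call begins: read the wrist's pose just before it. camera_params takes no time and is no camera call; for the wrist camera it gives the pose at the moment of the call.
- hand_in(): hands the job in, once; it reports no verdict.
The state is a dict: "clock": time; "joint_positions": joint angles; "qd": joint speeds; "joint_torque": joint torques, N m; "tcp_pos": TCP position; "ee_rot": TCP orientation; "wrist_force": force on the tool from outside, world axes, zero at the start; "moment": the same for the moment, N m; "grip_width": opening from 0.0 (shut) to 1.0 (fully open).
Only numpy, scipy, OpenCV 4.12 (cv2) and the standard library are available. Lean on these libraries where they do the work, as an engineer would, in place of code of your own. Each camera call takes 0.05 s, during which the arm holds its last target.

## Working session

There is one attempt and no reset: what is moved stays moved. The work goes in short steps, Python scripts to look and compute and a shell command to move; the robot and the scene stay as the last step left them, time stands still between calls to the robot, and variables do not carry over. Pictures are saved under pics/ and viewed, and the job is handed in when it is done.

```bash
ls; mkdir -p pics; python3 - <<'E'
from rig import *
import cv2
print(get_obs())
for n in ["top","side","wrist"]:
    p=camera_params(n); print(n,p)
    cv2.imwrite(f"pics/{n}0.png",camera(n)[:,:,::-1])
E
```

```text
pics
{'clock': 0.0, 'joint_positions': array([-1.29282792e+00,  1.16474214e-01,  1.44224510e+00, -3.93493183e-05,
        1.58398512e+00, -3.77965706e-02]), 'qd': array([-2.62582009e-04,  9.61783268e-04, -1.27903147e-03,  9.87203510e-04,
       -4.50875470e-04,  8.16979926e-05]), 'joint_torque': array([ 1.94581691e-03, -7.21248579e+01, -6.22616243e+01,  7.80653791e-02,
        2.37851014e-02, -1.65328770e-04]), 'tcp_pos': array([ 0.20954597, -0.64144588,  0.21792564]), 'ee_rot': array([-3.14048018e+00, -2.69303277e-06,  3.15764478e-01]), 'wrist_force': array([0.35692196, 0.1992899 , 0.38659366]), 'moment': array([ 0.00253486,  0.03107509, -0.00771363]), 'grip_width': 1.002221350503249}
top {'camera_matrix': array([[524.36851947,   0.        , 282.10620717],
       [  0.        , 524.36851947, 213.28809737],
       [  0.        ,   0.        ,   1.        ]]), 'position': array([0.2419416 , 0.00472701, 1.84801835]), 'orientation': array([-2.96980993e+00,  1.63238959e-03, -1.58266204e+00])}
side {'camera_matrix': array([[485.54884274,   0.        , 279.81037646],
       [  0.        , 485.54884274, 206.05268613],
       [  0.        ,   0.        ,   1.        ]]), 'position': array([0.12566526, 0.9813064 , 0.88889373]), 'orientation': array([-2.184149  ,  0.01295757, -2.76381791])}
wrist {'camera_matrix': array([[301.0433329 ,   0.        , 284.13602743],
       [  0.        , 301.0433329 , 218.63061526],
       [  0.        ,   0.        ,   1.        ]]), 'position': array([ 0.28025398, -0.61850874,  0.38481188]), 'orientation': array([ 2.86937017e+00,  1.08250273e-04, -1.25460268e+00])}
```

View pics/top0.png

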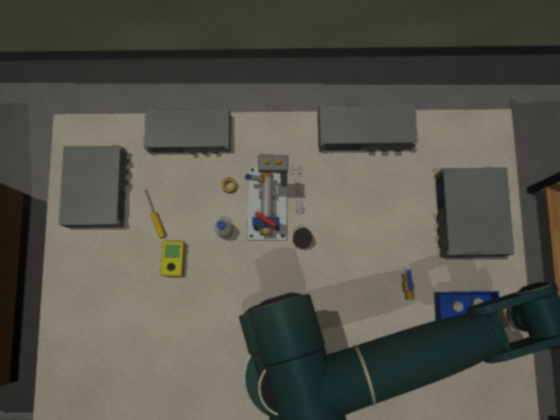

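View pics/side0.png

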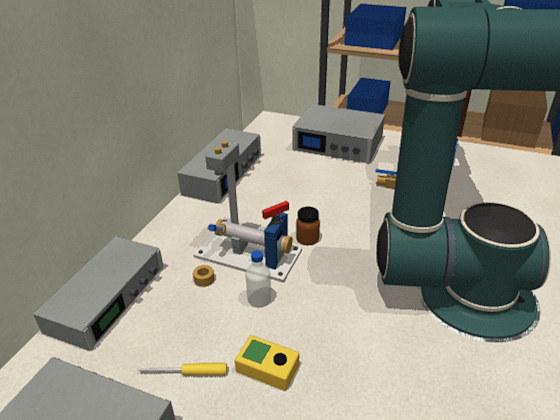

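View pics/wrist0.png

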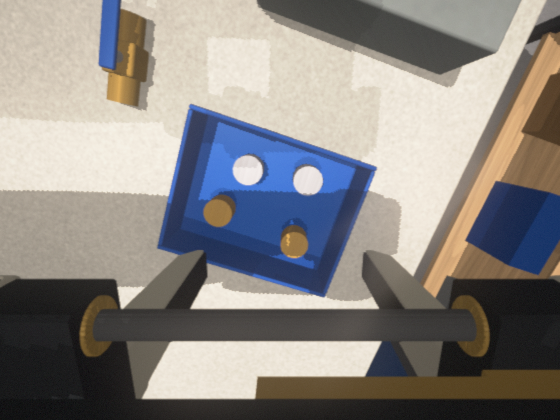

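The top view shows the fixture at about (267,205): red handle at (266,220), blue tip at (249,177), bottle at (224,228), jar at (303,238). I'll measure these next.

```bash
cat > h.py <<'E'
from rig import *
import numpy as np, cv2
from scipy.spatial.transform import Rotation as R
def cam(n):
    p=camera_params(n); return p["camera_matrix"],np.array(p["position"]),R.from_euler('xyz',p["orientation"]).as_matrix()
def ray(c,uv):
    K,p,M=c; d=M@np.linalg.solve(K,[uv[0],uv[1],1.]); return p,d/np.linalg.norm(d)
def onz(c,uv,z):
    p,d=ray(c,uv); return p+d*(z-p[2])/d[2]
def tri(c1,u1,c2,u2):
    p,d=ray(c1,u1);q,e=ray(c2,u2)
    A=np.stack([d,-e],1); s=np.linalg.lstsq(A,q-p,rcond=None)[0]
    a=p+d*s[0];b=q+e*s[1]; return (a+b)/2,np.linalg.norm(a-b)
def proj(c,X):
    K,p,M=c; v=K@(M.T@(np.asarray(X)-p)); return v[:2]/v[2]
def blobs(im,lo,hi,amin=15):
    h=cv2.cvtColor(im,cv2.COLOR_RGB2HSV); m=cv2.inRange(h,np.array(lo),np.array(hi))
    n,l,s,c=cv2.connectedComponentsWithStats(m)
    return [(s[i],c[i],l==i) for i in range(1,n) if s[i][4]>=amin]
E
python3 - <<'E'
from h import *
for n,(x0,y0,x1,y1) in {"top":(200,140,330,260),"side":(180,130,330,310)}.items():
    im=cv2.imread(f"pics/{n}0.png")
    cv2.imwrite(f"pics/{n}0z.png",cv2.resize(im[y0:y1,x0:x1],None,fx=4 if n=="side" else 6,fy=3.3 if n=="side" else 5,interpolation=cv2.INTER_CUBIC))
    g=im[:,:,::-1].copy()
    print(n)
    for nm,lo,hi in [("red",(0,150,90),(6,255,255)),("red2",(174,150,90),(180,255,255)),("blue",(100,140,50),(125,255,255))]:
        for s,c,m in blobs(g,lo,hi,6):
            if x0<c[0]<x1 and y0<c[1]<y1:
                pts=np.argwhere(m)[:,::-1].astype(np.float32)
                print(nm,s,c.round(1),cv2.minAreaRect(pts))
E
```

```text
top
red [256 212  19  15  78] [265.1 219. ] ((265.0360107421875, 218.94802856445312), (21.629976272583008, 3.541750192642212), 34.695152282714844)
blue [218 222   6   6  32] [220.5 224.5] ((220.5, 224.5), (5.0, 5.0), 90.0)
side
red [263 201  26  18 215] [275.3 209.3] ((275.46551513671875, 209.41383361816406), (8.913376808166504, 28.039997100830078), 68.19859313964844)
blue [303 136  18  13 178] [311.1 141.6] ((310.9864501953125, 141.58108520507812), (17.5906925201416, 10.357135772705078), 9.462322235107422)
blue [225 178   2  10  20] [225.5 182.5] ((225.5, 182.5), (9.0, 1.0), 90.0)
blue [265 213  22  56 596] [273.3 240.3] ((274.37060546875, 240.18234252929688), (20.24787712097168, 55.681663513183594), 4.39870548248291)
blue [208 225   8   6  42] [211.8 227.4] ((211.5, 227.5), (5.0, 7.0), 90.0)
blue [252 251  11  11 107] [256.8 255.9] ((257.0, 256.0), (10.0, 10.0), 90.0)
```

View pics/top0z.png

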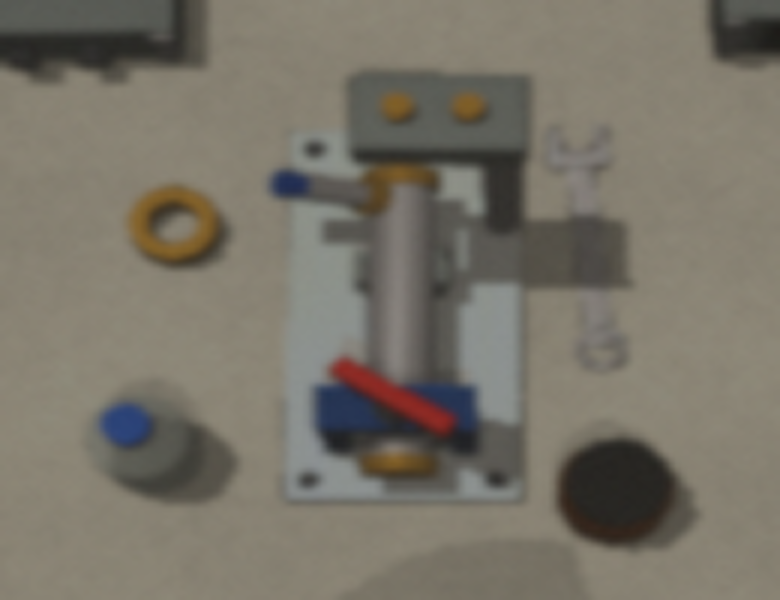

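View pics/side0z.png

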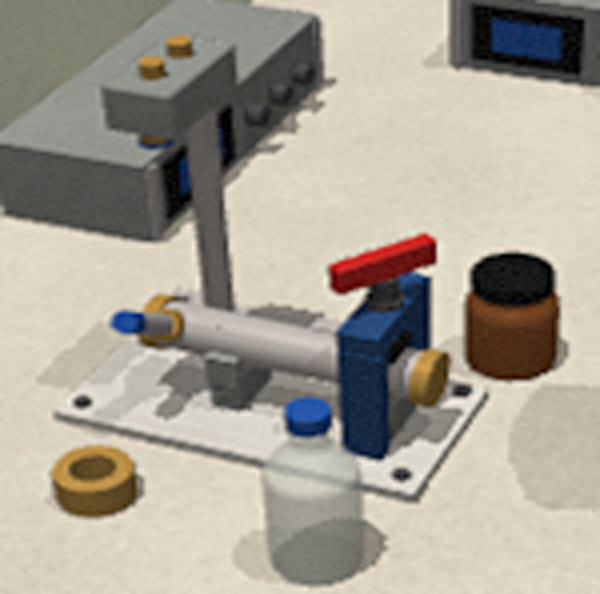

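```bash
python3 - <<'E'
from h import *
T=cam("top");S=cam("side")
for n,a,b in [("handle",(265,218.95),(275.3,209.3)),("tip",(248.2,176.8),(211.5,227.4)),("cap",(220.5,224.5),(256.8,255.9)),
 ("h_left",(200+342/6,140+365/5),(180+334/4,130+278/3.3)),("h_right",(200+448/6,140+424/5),(180+433/4,130+248/3.3))]:
    print(n,tri(T,a,S,b))
for n,u in [("TL",(248.8,166)),("BL",(247.8,240)),("BR",(287,240))]: print(n,onz(T,u,.012))
for n,u in [("L",(180+57/4,130+413/3.3)),("F",(180+417/4,130+498/3.3)),("R",(180+486/4,130+394/3.3))]: print(n,onz(S,u,.012))
E
```

```text
handle (array([0.51401914, 0.059442  , 0.17511927]), np.float64(0.0005546514786828076))
tip (array([0.67004368, 0.1177772 , 0.11666421]), np.float64(0.0014329449665939835))
cap (array([0.50199125, 0.20675236, 0.14324607]), np.float64(0.001600125388222716))
h_left (array([0.53489471, 0.085523  , 0.1719698 ]), np.float64(0.0004533054617516351))
h_right (array([0.49298418, 0.02792445, 0.17285313]), np.float64(0.004402376351877655))
TL [0.735227   0.12213384 0.012     ]
BL [0.46645549 0.12592774 0.012     ]
BR [ 0.46478952 -0.01215974  0.012     ]
L [0.72970496 0.12866014 0.012     ]
F [0.46160755 0.13457923 0.012     ]
R [0.46198287 0.00099922 0.012     ]
```

```bash
python3 -m crank '[[[0.35,-0.4,-1],0],[[0.7,-0.79,-1],0],[[0.7,-0.79,-1],0],[[0.7,-0.79,-0.4],0],[[0.7,-0.79,0],0],[[0.7,-0.79,0],0],[[0.7,-0.79,0],0],[[0.7,-0.79,0],0],[[0.7,-0.79,0],0],[[0.7,-0.79,0],0],[[0.7,-0.79,0],0],[[0.7,-0.79,0],0]]'
python3 -m crank '[[[0.7,-0.79,0],0],[[0.7,-0.79,0],0],[[0.7,-0.79,0],0],[[0.7,-0.79,0],0],[[0.7,-0.79,0],0],[[0.7,-0.79,0],0],[[0.7,-0.79,0],0],[[0.35,-0.4,0],0],[[0,0,0],0],[[0,0,0],0]]'
python3 - <<'E'
from h import *
c=camera_params("wrist");print(c["position"],c["orientation"]);cv2.imwrite("pics/w1.png",camera("wrist")[:,:,::-1])
E
```

```text
clock: 1.15
tcp_pos: [0.3536, -0.3085, 0.3178]
ee_rot: [-3.142, -0.0, 0.315]
wrist_force: [0.2, -0.3, -0.1]
grip_width: 0.997
clock: 1.98
tcp_pos: [0.4479, -0.0914, 0.3178]
ee_rot: [-3.141, 0.0, 0.318]
wrist_force: [-0.4, -1.0, -0.6]
grip_width: 0.998
[ 0.51855147 -0.06819905  0.48455907] [ 2.86891515e+00 -8.23616622e-04 -1.25268165e+00]
```

View pics/w1.png

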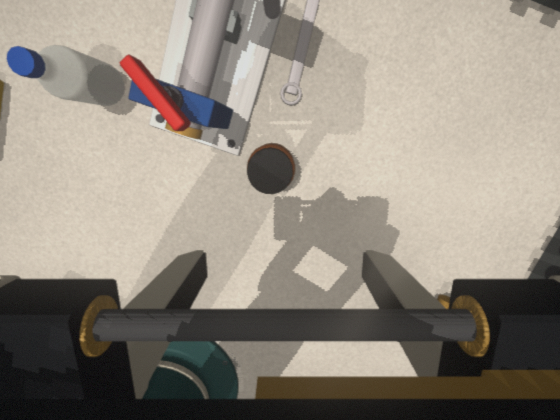

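```bash
python3 -m crank '[[[0.26,-0.79,0],0],[[0.26,-0.79,0],0],[[0.26,-0.79,0],0],[[0.26,-0.79,0],0],[[0,0,0],-1],[[0,0,0],-1],[[0,0,0],-1],[[0,0,0],-1],[[0,0,0],-1],[[0,0,0],-1],[[0,0,0],-1],[[0,0,0],-1]]'
python3 -m crank '[[[0,0,0],-1],[[0,0,0],0],[[0,0,0],0]]'
cat > snap.py <<'E'
from h import *
import sys
c=camera_params("wrist");im=camera("wrist")
n=sys.argv[1]
cv2.imwrite(f"pics/{n}.png",im[:,:,::-1]); np.savez(f"pics/{n}.npz",K=c["camera_matrix"],p=c["position"],o=c["orientation"])
E
cat >> h.py <<'E'
def load(n):
    d=np.load(f"pics/{n}.npz"); return (d["K"],d["p"],R.from_euler('xyz',d["o"]).as_matrix()),cv2.imread(f"pics/{n}.png")[:,:,::-1].copy()
E
python3 snap.py w2
```

```text
clock: 3.03
tcp_pos: [0.4479, 0.0066, 0.318]
ee_rot: [3.141, 0.0, 0.876]
wrist_force: [-0.5, -0.5, 0.7]
grip_width: 0.996
clock: 3.28
tcp_pos: [0.448, 0.007, 0.318]
ee_rot: [3.141, 0.0, 0.941]
wrist_force: [-0.4, 0.0, -0.8]
grip_width: 0.998
```

View pics/w2.png

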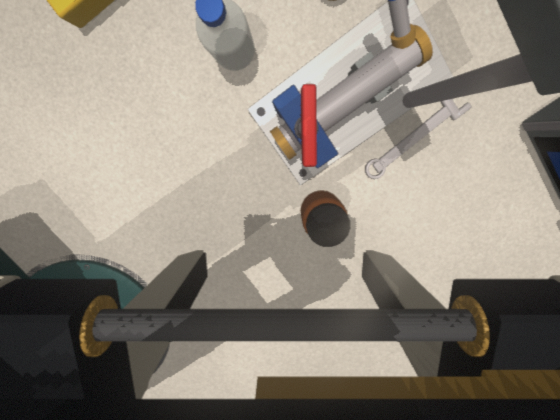

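```bash
python3 - <<'E'
from h import *
E={}
for n in ["w1","w2"]:
    c,im=load(n)
    b=max(blobs(im,(0,150,60),(8,255,255),200),key=lambda t:t[0][4])
    pts=np.argwhere(b[2])[:,::-1].astype(np.float32)
    r=cv2.minAreaRect(pts); m=pts.mean(0); u,s,v=np.linalg.svd(pts-m,full_matrices=False); d=v[0]*np.sign(v[0][1]); t=(pts-m)@d
    E[n]=(c,m+d*np.percentile(t,1),m,m+d*np.percentile(t,99)); print(n,r,m,d)
for k in (1,2,3): print(tri(E["w1"][0],E["w1"][k],E["w2"][0],E["w2"][k]))
for n in E:
    a=[onz(E[n][0],E[n][k],.178) for k in (1,2,3)]; v=a[0]-a[2]; print(n,a[1],np.degrees(np.arctan2(v[1],v[0])),np.linalg.norm(v))
E
```

```text
Traceback (most recent call last):
  File "h.py", line 21, in load
    d=np.load(f"pics/{n}.npz"); return (d["K"],d["p"],R.from_euler('xyz',d["o"]).as_matrix()),cv2.imread(f"pics/{n}.png")[:,:,::-1].copy()
FileNotFoundError: [Errno 2] No such file or directory: 'pics/w1.npz'
```

```bash
python3 - <<'E'
from h import *
K=load("w2")[0][0]; np.savez("pics/w1.npz",K=K,p=[0.51855147,-0.06819905,0.48455907],o=[2.86891515,-8.23616622e-04,-1.25268165])
E={}
for n in ["w1","w2"]:
    c,im=load(n)
    b=max(blobs(im,(0,150,60),(8,255,255),200),key=lambda t:t[0][4])
    pts=np.argwhere(b[2])[:,::-1].astype(np.float32)
    r=cv2.minAreaRect(pts); m=pts.mean(0); u,s,v=np.linalg.svd(pts-m,full_matrices=False); d=v[0]*np.sign(v[0][1]); t=(pts-m)@d
    E[n]=(c,m+d*np.percentile(t,1),m,m+d*np.percentile(t,99)); print(n,r,m,d)
for k in (1,2,3): print(tri(E["w1"][0],E["w1"][k],E["w2"][0],E["w2"][k]))
for n in E:
    a=[onz(E[n][0],E[n][k],.178) for k in (1,2,3)]; v=a[0]-a[2]; print(n,a[1],np.degrees(np.arctan2(v[1],v[0])),np.linalg.norm(v))
E
```

```text
w1 ((152.38624572753906, 92.31492614746094), (89.64013671875, 14.84431266784668), 50.82633972167969) [152.50598  92.70631] [0.635532   0.77207446]
w2 ((308.5, 125.5), (81.0, 13.0), 90.0) [308.57364 124.84091] [0.0079129 0.9999687]
(array([0.53563178, 0.08880964, 0.18385138]), np.float64(0.0008269318749003885))
(array([0.51593401, 0.06031449, 0.18150339]), np.float64(0.00020829635879873986))
(array([0.49452693, 0.0288707 , 0.18200415]), np.float64(0.00011222918971636077))
w1 [0.51580081 0.06177618 0.178     ] 55.733328032019394 0.07479342713691642
w2 [0.51631829 0.06025593 0.178     ] 55.64314941681344 0.07364180914907746
```

```bash
python3 -m crank '[[[0,0,0],-0.45],[[0.9,0.28,0],0],[[0.9,0.28,0],0],[[0.9,0.28,0.2],0],[[0,0,0.8],0],[[0,0,0.9],0],[[0,0,0.9],0],[[0,0,0.9],0],[[0,0,0.9],0],[[0,0,0.6],0],[[0,0,0],0],[[0,0,0],0]]' 1 30
python3 snap.py w3
```

```text
clock: 4.33
tcp_pos: [0.5141, 0.0605, 0.1619]
ee_rot: [-3.141, 0.001, 0.974]
wrist_force: [-0.1, 1.0, 0.7]
grip_width: 1.001
```

View pics/w3.png

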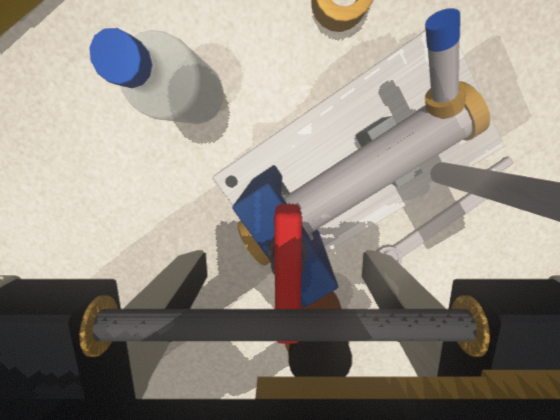

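The handle (288, 205–340) is centred between the jaws. I'll close on it next.

```bash
python3 -m crank '[[[0,0,0.1],0],[[0,0,0],0],[[0,0,0],0],[[0,0,0],0],[[0,0,0],0],[[0,0,0],0],[[0,0,0],0],[[0,0,0],0],[[0,0,0],0],[[0,0,0],0]]' -1 40
```

```text
clock: 5.22
tcp_pos: [0.5143, 0.0607, 0.159]
ee_rot: [3.142, 0.0, 0.976]
wrist_force: [0.6, 0.2, -1.1]
grip_width: 0.332
```

```bash
python3 -m crank '[[[0,0,0],0],[[0,0,0],0],[[0,0,0],0],[[0,0,0],0],[[0,0,0],0]]' -1 40
```

```text
clock: 5.63
tcp_pos: [0.5155, 0.0599, 0.159]
ee_rot: [3.138, -0.0, 0.975]
wrist_force: [13.6, -6.5, -5.7]
grip_width: 0.145
```

```bash
python3 -m crank '[[[0,0.06,0],0],[[0,0,0],-0.5],[[0,0,-0.01],-1],[[0,0,0],-1],[[0,0,-0.01],-1],[[0,0,0],-1],[[0,0,-0.01],-1],[[0,0,0],-1],[[0,0,-0.01],-1],[[0,0,0],-1],[[0,0,-0.01],-1],[[0,0,0],0]]'
```

```text
clock: 6.63
tcp_pos: [0.5155, 0.0598, 0.16]
ee_rot: [-3.14, -0.0, 1.642]
wrist_force: [-0.5, 2.4, -3.5]
grip_width: 0.148
```

```bash
python3 -m crank '[[[0,0,0],-1],[[0,0,-0.01],-1],[[0,0,0],-1],[[0,0,-0.01],-1],[[0,0,0],-1],[[0,0,-0.01],-1],[[0,0,0],-1],[[0,0,-0.01],-1],[[0,0,0],-1],[[0,0,-0.01],-1],[[0,0,0],-1],[[0,0,0],-1]]'
python3 -m crank '[[[0,0,0],-0.5],[[0,0,0],0],[[0,0,0],0]]'
python3 snap.py w4
```

```text
clock: 7.63
tcp_pos: [0.5151, 0.0597, 0.1612]
ee_rot: [-3.14, -0.002, 2.477]
wrist_force: [-6.0, -1.4, -3.6]
grip_width: 0.148
clock: 7.88
tcp_pos: [0.5151, 0.0597, 0.1613]
ee_rot: [-3.14, -0.002, 2.509]
wrist_force: [-5.8, -0.3, -3.9]
grip_width: 0.151
```

View pics/w4.png

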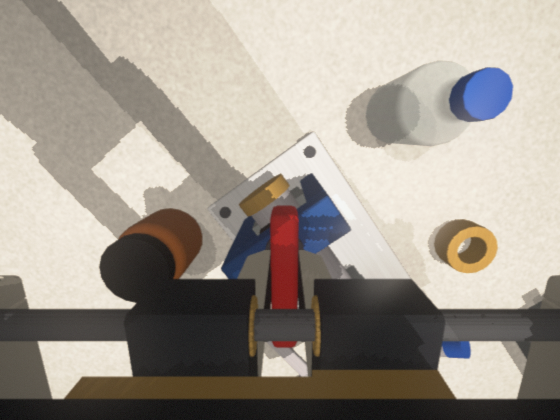

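```bash
python3 -m crank '[[[0,0,0],0],[[0,0,0],0],[[0,0,0],0],[[0,0,0],0],[[0,0,-0.5],0],[[0,0,-1],0],[[0,0,-1],0],[[0,0,-1],0],[[0,0,-1],0],[[0,0,-0.5],0],[[0,0,0],0],[[0,0,0],0]]' -0.3 40
python3 snap.py w5
python3 - <<'E'
from h import *
for n in ["top","side"]:
    im=camera(n)[:,:,::-1]; cv2.imwrite(f"pics/{n}5.png",im)
    x0,y0,x1,y1=(200,140,330,260) if n=="top" else (180,130,330,310)
    cv2.imwrite(f"pics/{n}5z.png",cv2.resize(im[y0:y1,x0:x1],None,fx=4 if n=="side" else 6,fy=3.3 if n=="side" else 5,interpolation=cv2.INTER_CUBIC))
E
```

```text
clock: 8.93
tcp_pos: [0.516, 0.0598, 0.3117]
ee_rot: [3.141, 0.0, 2.511]
wrist_force: [-0.2, -0.8, -0.0]
grip_width: 0.351
```

View pics/w5.png

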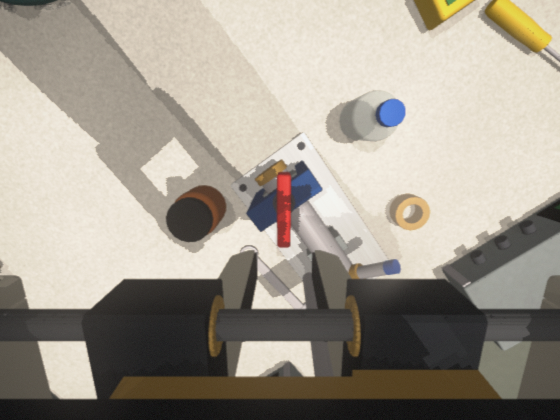

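View pics/side5z.png

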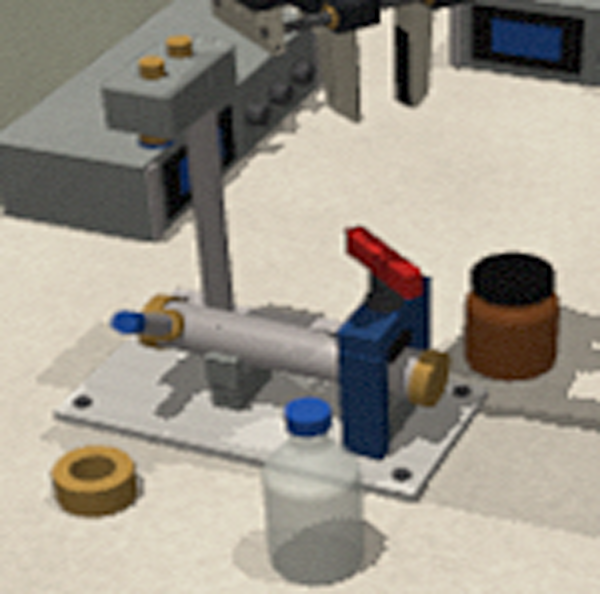

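Handle turned ≈88°, so the clamp is slack. A 45° tilt isn't available in this interface, because rows only turn about tool z. I'll roll the slack tube from above instead, pressing shut fingertips on top and dragging sideways.

```bash
python3 -m crank '[[[0,0,0],-1],[[0,0,0],-1],[[0,0,0],-1],[[0,0,0],-1],[[0,0,0],-1],[[0,0,0],-1],[[0,0,0],-1],[[0,0,0],-1],[[0,0,0],-1],[[-0.9,0.27,0],0],[[-0.9,0,0],0],[[-0.9,0,0],0]]' -1 40
python3 -m crank '[[[0,0,0],0],[[0,0,1],0],[[0,0,1],0],[[0,0,1],0],[[0,0,1],0],[[0,0,1],0],[[0,0,0.7],0],[[0,0,0],0],[[0,0,0],0]]'
python3 snap.py w6
python3 - <<'E'
from h import *
for n in ["top","side"]:
    im=camera(n)[:,:,::-1]; cv2.imwrite(f"pics/{n}6.png",im)
    x0,y0,x1,y1=(200,140,330,260) if n=="top" else (180,130,330,310)
    cv2.imwrite(f"pics/{n}6z.png",cv2.resize(im[y0:y1,x0:x1],None,fx=4 if n=="side" else 6,fy=3.3 if n=="side" else 5,interpolation=cv2.INTER_CUBIC))
E
```

```text
clock: 10.08
tcp_pos: [0.5975, 0.0679, 0.3107]
ee_rot: [-3.142, -0.001, 3.14]
wrist_force: [0.1, -0.1, 0.3]
grip_width: 0.006
clock: 10.83
tcp_pos: [0.596, 0.0676, 0.1399]
ee_rot: [-3.141, -0.003, 3.14]
wrist_force: [0.3, -1.1, 1.1]
grip_width: 0.001
```

View pics/w6.png

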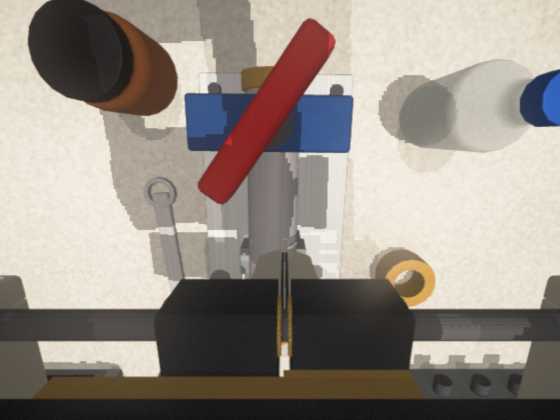

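View pics/side6z.png

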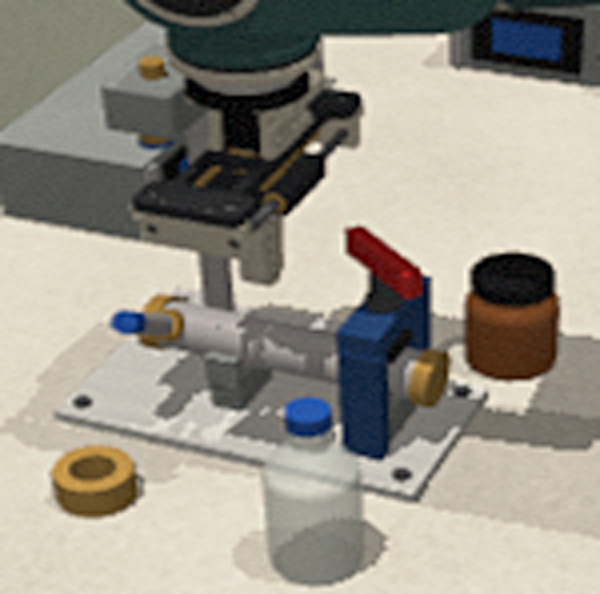

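View pics/top6z.png

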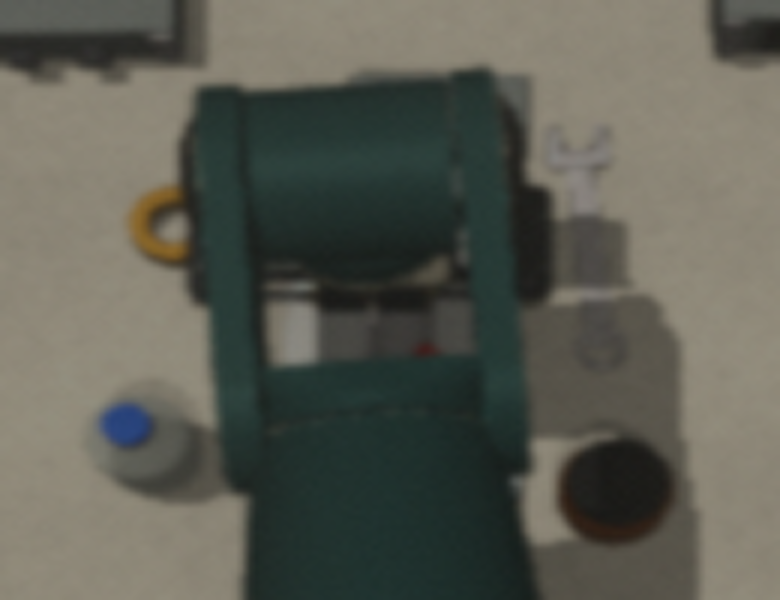

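```bash
python3 - <<'E'
from h import *
S=cam("side")
for z in (.1399,.2,.224,.28,.3,.32,.34,.36,.4,.45): 
    u=proj(S,(.596,.0676,z)); print(z,(u-[180,130])*[4,3.3])
for X in [(.645,.078,.305),(.645,.078,.265),(.645,-.014,.305),(.695,.078,.305)]: print(X,(proj(S,X)-[180,130])*[4,3.3])
T=cam("top")
for z in (.35,.4,.45,.5): print([(onz(T,(265,v),z)[0]).round(3) for v in (158,192,200)])
print(get_obs()["joint_positions"])
im=cv2.imread("pics/side6.png")[60:220,150:330]; cv2.imwrite("pics/s6y.png",cv2.resize(im,None,fx=4.4,fy=3.7,interpolation=cv2.INTER_CUBIC))
E
```

```text
0.1399 [260.74360181 282.26237349]
0.2 [255.63388325 219.31023812]
0.224 [253.51242285 193.17367882]
0.28 [248.37041692 129.82376047]
0.3 [246.46567951 106.35724553]
0.32 [244.52328541  82.42679704]
0.34 [242.54210674  58.01851968]
0.36 [240.52097015  33.11795764]
0.4 [236.35388828 -18.22081938]
0.45 [230.89742314 -85.44489995]
(0.645, 0.078, 0.305) [165.6805356   95.48373799]
(0.645, 0.078, 0.265) [170.9852518  142.00561024]
(0.645, -0.014, 0.305) [231.41672647  40.59706026]
(0.695, 0.078, 0.305) [93.21871595 83.92516662]
[np.float64(0.668), np.float64(0.566), np.float64(0.542)]
[np.float64(0.654), np.float64(0.555), np.float64(0.532)]
[np.float64(0.64), np.float64(0.544), np.float64(0.522)]
[np.float64(0.626), np.float64(0.533), np.float64(0.512)]
[ 7.04687157e-02 -1.48095975e-02  1.70069896e+00  2.60356072e-08
  1.45356439e+00 -1.49846280e+00]
```

View pics/s6y.png

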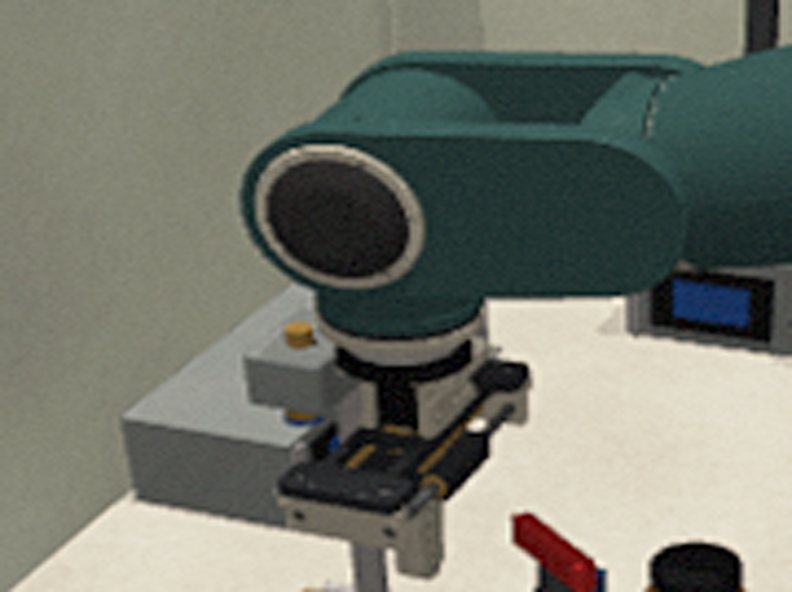

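```bash
python3 - <<'E'
from h import *
S=cam("side")
def s6(u,v): return (150+u/4.4,60+v/3.7)
def ony(uv,y):
    p,d=ray(S,uv); return (p+d*(y-p[1])/d[1]).round(3)
for y in (.13,.145,.16):
    print(y,[ony(s6(*q),y) for q in [(340,215),(340,290),(248,200),(425,215),(265,255)]])
for y in (.0676,.0276,.1076): print(y,[ony(s6(*q),y) for q in [(325,335),(400,360),(490,330),(335,350)]])
E
```

```text
0.13 [array([0.591, 0.13 , 0.444]), array([0.595, 0.13 , 0.395]), array([0.642, 0.13 , 0.445]), array([0.545, 0.13 , 0.451]), array([0.636, 0.13 , 0.411])]
0.145 [array([0.583, 0.145, 0.452]), array([0.587, 0.145, 0.403]), array([0.633, 0.145, 0.453]), array([0.538, 0.145, 0.459]), array([0.627, 0.145, 0.419])]
0.16 [array([0.575, 0.16 , 0.46 ]), array([0.579, 0.16 , 0.412]), array([0.624, 0.16 , 0.461]), array([0.53 , 0.16 , 0.467]), array([0.618, 0.16 , 0.428])]
0.0676 [array([0.642, 0.068, 0.323]), array([0.597, 0.068, 0.313]), array([0.542, 0.068, 0.346]), array([0.637, 0.068, 0.313])]
0.0276 [array([0.665, 0.028, 0.299]), array([0.618, 0.028, 0.288]), array([0.56 , 0.028, 0.322]), array([0.659, 0.028, 0.288])]
0.1076 [array([0.619, 0.108, 0.348]), array([0.576, 0.108, 0.339]), array([0.524, 0.108, 0.37 ]), array([0.614, 0.108, 0.338])]
```

```bash
python3 - <<'E'
from h import *
im=cv2.imread("pics/side5.png")[130:190,195:255]; cv2.imwrite("pics/blk.png",cv2.resize(im,None,fx=10,fy=10,interpolation=cv2.INTER_CUBIC))
for n in ("w5","w6"):
    c,im=load(n); b=max(blobs(im,(0,150,60),(8,255,255),200),key=lambda t:t[0][4])
    p=np.argwhere(b[2])[:,::-1].astype(np.float32); r=cv2.boxPoints(cv2.minAreaRect(p))
    for q in r: print(n,q.round(1),onz(c,q,.190).round(4))
E
```

```text
w5 [277. 174.] [0.4809 0.0765 0.19  ]
w5 [290. 174.] [0.4882 0.0866 0.19  ]
w5 [290. 245.] [0.5468 0.0443 0.19  ]
w5 [277. 245.] [0.539  0.0336 0.19  ]
w6 [193.6 186.1] [0.5407 0.0322 0.19  ]
w6 [306.8  16.2] [0.4826 0.0754 0.19  ]
w6 [339.2  37.8] [0.4891 0.0867 0.19  ]
w6 [225.9 207.6] [0.5493 0.0444 0.19  ]
```

View pics/blk.png

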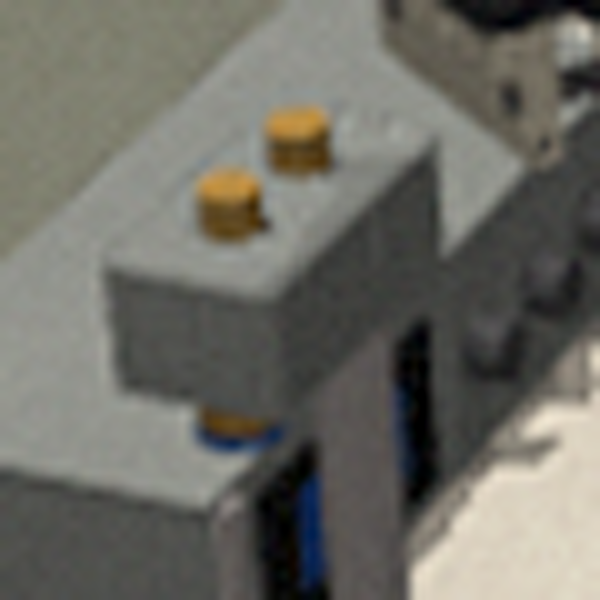

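```bash
python3 - <<'E'
from h import *
S=cam("side");T=cam("top")
for q in [(222.2,159.7),(238.7,145),(205.5,156.5)]: print(onz(S,q,.305).round(4))
for q in [(272,420),(120,390)]: print(onz(S,(195+q[0]/10,130+q[1]/10),.265).round(4))
im=cv2.imread("pics/top0.png")[150:185,240:300]; cv2.imwrite("pics/blkt.png",cv2.resize(im,None,fx=12,fy=12,interpolation=cv2.INTER_CUBIC))
E
```

```text
[0.6415 0.0807 0.305 ]
[ 0.6366 -0.0015  0.305 ]
[0.6873 0.0808 0.305 ]
[0.6485 0.0741 0.265 ]
[0.6912 0.0744 0.265 ]
```

View pics/blkt.png

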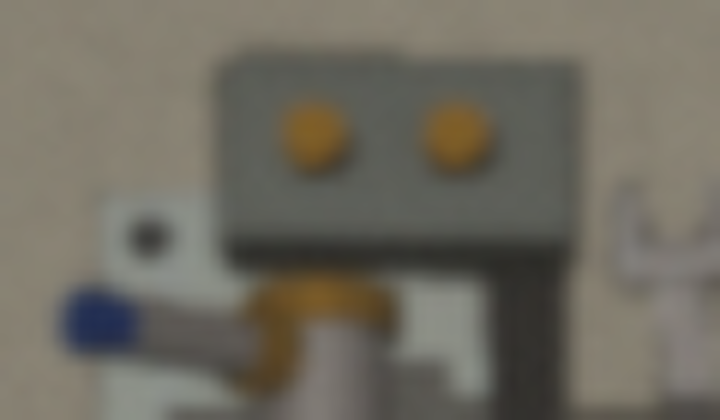

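```bash
python3 - <<'E'
from h import *
im=cv2.imread("pics/side6.png")[140:235,205:290]; cv2.imwrite("pics/g6.png",cv2.resize(im,None,fx=8,fy=6.2,interpolation=cv2.INTER_CUBIC))
S=cam("side");T=cam("top")
print(onz(T,(265,170.3),.305),onz(T,(265,172),.265))
P=get_obs()["tcp_pos"]
for dx in (-.0375,.0375):
  for dy in (-.094,.094):
    X=P+[dx,dy,.084]; print(dx,dy,((proj(S,X)-[205,140])*[8,6.2]).round(0))
E
```

```text
[0.64246843 0.05432604 0.305     ] [0.64741392 0.05564601 0.265     ]
-0.0375 -0.094 [527. 199.]
-0.0375 0.094 [281. 441.]
0.0375 -0.094 [321. 167.]
0.0375 0.094 [ 54. 401.]
```

View pics/g6.png

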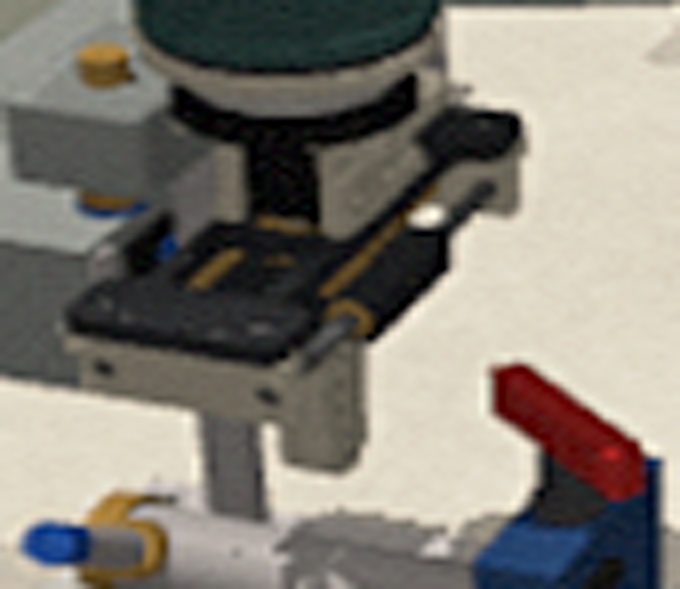

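```bash
python3 -m crank '[[[0.23,0,0],0],[[0,0,0.5],0],[[0,0,0.5],0],[[0,0,0.3],0],[[0,0,0.1],0],[[0,0,0],0],[[0,0,0],0]]'
python3 - <<'E'
from h import *
im=camera("side")[:,:,::-1]; cv2.imwrite("pics/g7.png",cv2.resize(im[140:235,205:290],None,fx=8,fy=6.2,interpolation=cv2.INTER_CUBIC))
E
```

```text
clock: 11.57
tcp_pos: [0.5901, 0.0677, 0.0993]
ee_rot: [3.142, 0.0, 3.14]
wrist_force: [-1.5, 0.0, 0.4]
grip_width: 0.006
```

View pics/g7.png

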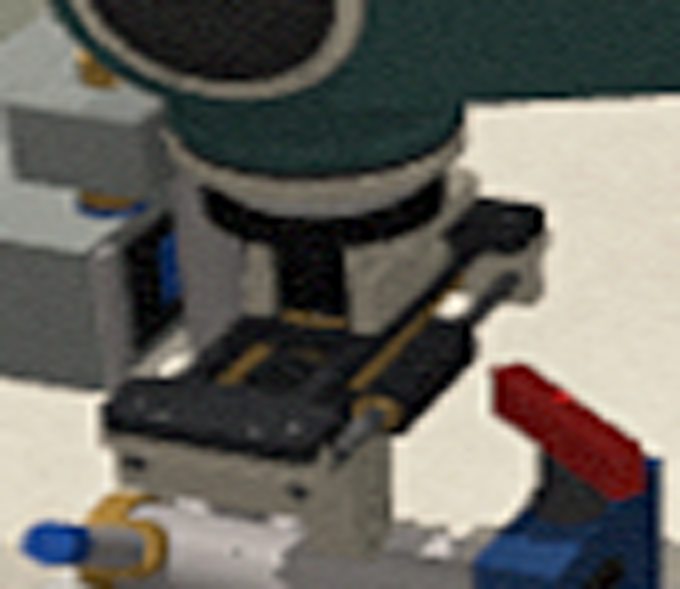

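```bash
python3 -m crank '[[[0,0,0.1],0],[[0,0,0.1],0],[[0,0,0.07],0],[[0,0,0.05],0],[[0,0,0],0],[[0,0,0],0]]'
```

```text
clock: 12.12
tcp_pos: [0.59, 0.0677, 0.0895]
ee_rot: [3.142, 0.0, 3.14]
wrist_force: [-1.9, -0.8, 2.4]
grip_width: 0.006
```

```bash
python3 -m crank '[[[0,0,0.05],0],[[0,0,0],0]]'; python3 -m crank '[[[0,0,0.05],0],[[0,0,0],0]]'
```

```text
clock: 12.28
tcp_pos: [0.5901, 0.0679, 0.0891]
ee_rot: [3.141, 0.001, 3.14]
wrist_force: [-5.3, 1.2, 13.6]
grip_width: 0.006
clock: 12.45
tcp_pos: [0.5903, 0.0683, 0.0887]
ee_rot: [3.14, 0.001, 3.14]
wrist_force: [-11.4, 3.8, 24.4]
grip_width: 0.006
```

```bash
python3 -m crank '[[[0,-0.07,0],0],[[0,-0.07,0],0],[[0,-0.07,0],0],[[0,0,0],0]]'
python3 - <<'E'
from h import *
im=camera("side")[:,:,::-1]; cv2.imwrite("pics/side8.png",im); cv2.imwrite("pics/g8.png",cv2.resize(im[140:250,195:290],None,fx=7,fy=5.4,interpolation=cv2.INTER_CUBIC))
E
```

```text
clock: 12.78
tcp_pos: [0.5902, 0.0624, 0.0897]
ee_rot: [3.139, 0.002, 3.14]
wrist_force: [-17.7, 7.3, 33.0]
grip_width: 0.005
```

View pics/g8.png

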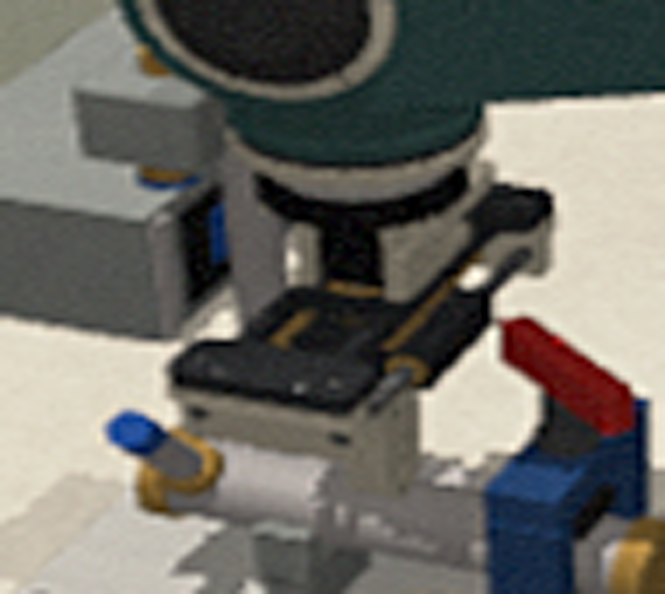

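The branch is rolling up (blue tip now at crop (137,430)). I'll continue.

```bash
python3 -m crank '[[[0.03,-0.07,-0.02],0],[[0.02,-0.07,-0.01],0],[[0,-0.07,0],0],[[0,0,0],0]]'
cat > sd.py <<'E'
from h import *
import sys
im=camera("side")[:,:,::-1]; n=sys.argv[1]; cv2.imwrite(f"pics/side{n}.png",im); cv2.imwrite(f"pics/g{n}.png",cv2.resize(im[140:250,195:290],None,fx=7,fy=5.4,interpolation=cv2.INTER_CUBIC))
for s,c,m in blobs(im[:,:,::-1].copy(),(100,140,50),(125,255,255),12):
    if 190<c[0]<240 and 180<c[1]<240: print(s,c)
E
python3 sd.py 9
```

```text
clock: 13.17
tcp_pos: [0.5898, 0.0556, 0.0899]
ee_rot: [3.14, 0.004, 3.14]
wrist_force: [-2.2, 3.1, 19.8]
grip_width: 0.003
[225 178   2  10  20] [225.5 182.5]
[215 208   6   8  35] [217.51428571 211.08571429]
```

View pics/g9.png

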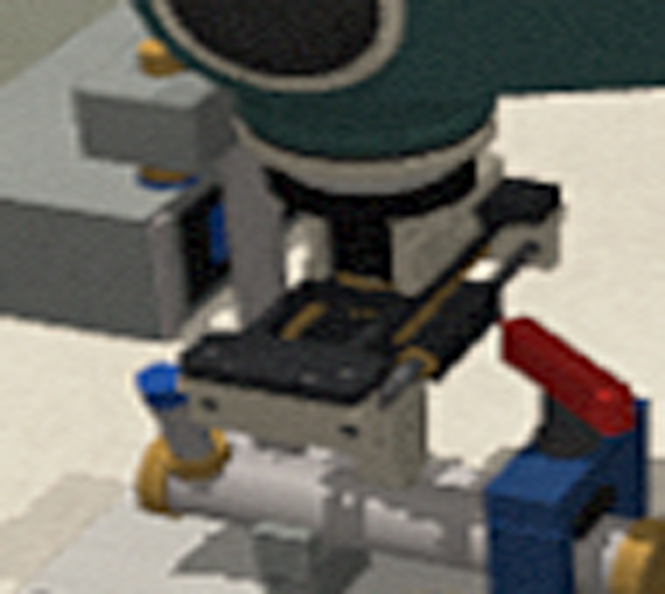

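```bash
cat > ang.py <<'E'
from h import *
from scipy.optimize import minimize_scalar
def ang(c,uv,ya=.0569,xw=.6695,r=.078):
    f=lambda t: np.linalg.norm(proj(c,(xw,ya+r*np.sin(t),.07+r*np.cos(t)))-uv)
    s=minimize_scalar(f,bounds=(-.5,1.3),method='bounded'); return s.x,s.fun
E
python3 - <<'E'
from ang import *
S=cam("side")
for uv in [(211.7,227.4),(217.5,211.1)]: print(ang(S,uv))
for t in (0,.05,.1): print(t,proj(S,(.6695,.0569+.078*np.sin(t),.07+.078*np.cos(t))))
print(proj(S,(.6695,.0569,.07)),proj(S,(.6695,.0569,.25)))
E
```

```text
(np.float64(0.9143802383675285), np.float64(0.0581997885717211))
(np.float64(0.3121136512185869), np.float64(0.15487507677329052))
0 [221.69899778 205.11214804]
0.05 [221.02855289 205.92993897]
0.1 [220.36291012 206.80935253]
[224.01351217 228.26723026] [218.41854521 172.2935364 ]
```

```bash
python3 -m crank '[[[0,-0.07,0],0],[[0,-0.07,0],0],[[0,-0.07,0],0],[[0,0,0],0]]'; python3 sd.py 10; python3 - <<'E'
from ang import *
_,im=0,cv2.imread("pics/side10.png")[:,:,::-1].copy()
for s,c,m in blobs(im,(100,140,50),(125,255,255),12):
    if 205<c[0]<240 and 195<c[1]<240: print(c,ang(cam("side"),c))
E
```

```text
clock: 13.55
tcp_pos: [0.5896, 0.0489, 0.0892]
ee_rot: [3.141, 0.004, 3.14]
wrist_force: [0.4, 1.0, 15.0]
grip_width: 0.002
[225 178   2  11  21] [225.47619048 182.76190476]
[220 201   4   6  15] [221.13333333 203.26666667]
[221.13333333 203.26666667] (np.float64(-0.04774053518328929), np.float64(1.6503542217221436))
```

View pics/g10.png

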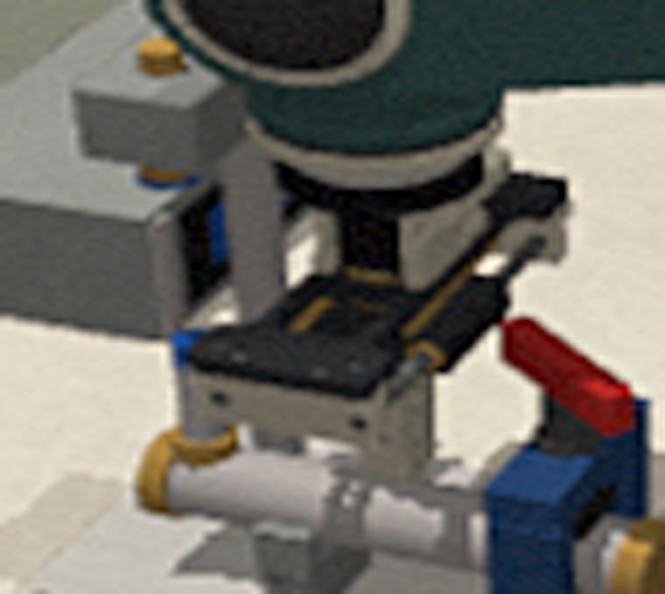

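```bash
python3 -m crank '[[[0,0,-0.1],0],[[0,0,-0.5],0],[[0,0,-1],0],[[0,0,-1],0],[[0,0,-1],0],[[0,0,-1],0],[[0,0,-1],0],[[0,0,-1],0],[[0,0,-0.5],0],[[0,0,0],0],[[0,0,0],0]]'; python3 sd.py 11; python3 - <<'E'
from ang import *
im=cv2.imread("pics/side11.png")[:,:,::-1].copy()
for s,c,m in blobs(im,(100,140,50),(125,255,255),12):
    if 205<c[0]<240 and 195<c[1]<240: print(s,c,ang(cam("side"),c))
E
```

```text
clock: 14.52
tcp_pos: [0.5885, 0.0488, 0.2998]
ee_rot: [3.142, 0.0, 3.14]
wrist_force: [0.1, 0.1, -1.2]
grip_width: 0.009
[225 177   2  11  21] [225.52380952 182.23809524]
[220 201   6   8  41] [222.6097561  204.48780488]
[220 201   6   8  41] [222.6097561  204.48780488] (np.float64(-0.05343985680948854), np.float64(0.2621152961091658))
```

View pics/g11.png

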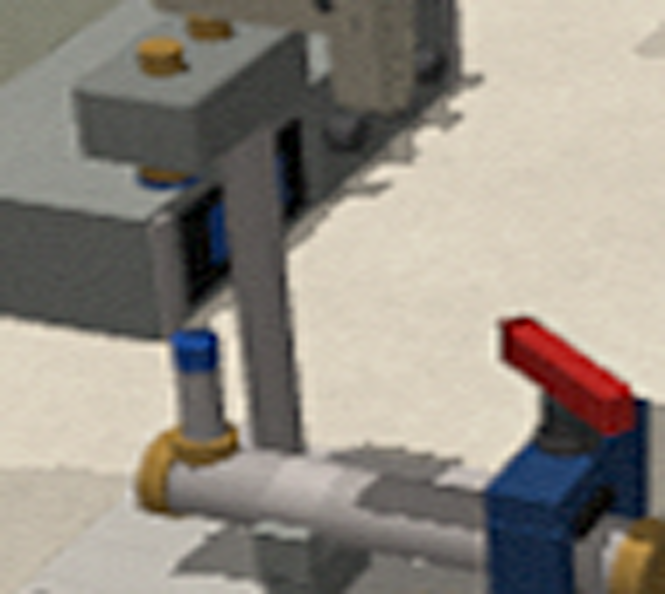

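```bash
python3 -m crank '[[[0.8,-0.85,0.3],0.5],[[0.8,-0.85,0.5],1],[[0,0,0.5],1],[[0,0,0],1],[[0,0,0],1],[[0,0,0],1],[[0,0,0],1],[[0,0,0],1],[[0,0,0],1],[[0,0,0],1],[[0,0,0],1],[[0,0,0],1]]' -0.3
python3 -m crank '[[[0,0,0],1],[[0,0,0],1],[[0,0,0],1],[[0,0,0],1],[[0,0,0],1],[[0,0,0],1],[[0,0,0],1],[[0,0,0],1],[[0,0,0],1],[[0,0,0],1],[[0,0,0],1],[[0,0,0],1]]'
python3 -m crank '[[[0,0,0],1],[[0,0,0],1],[[0,0,0],1],[[0,0,0],1],[[0,0,0],1],[[0,0,0],1],[[0,0,0],0],[[0,0,0],0]]'
python3 snap.py w12
```

```text
clock: 15.57
tcp_pos: [0.5389, -0.0012, 0.2589]
ee_rot: [-3.14, -0.002, 2.333]
wrist_force: [0.3, -0.2, -0.2]
grip_width: 0.351
clock: 16.57
tcp_pos: [0.5389, -0.0012, 0.2589]
ee_rot: [-3.139, 0.0, 1.496]
wrist_force: [-0.3, -0.2, -0.1]
grip_width: 0.348
clock: 17.23
tcp_pos: [0.5391, -0.0012, 0.2597]
ee_rot: [-3.14, 0.001, 1.082]
wrist_force: [0.3, 0.5, 0.8]
grip_width: 0.353
```

View pics/w12.png

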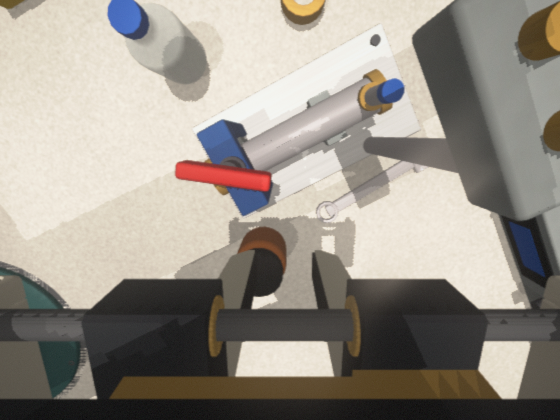

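```bash
python3 - <<'E'
from h import *
c,im=load("w12")
cv2.imwrite("pics/w12z.png",cv2.resize(im[60:190,210:420,::-1],None,fx=3.8,fy=3.8,interpolation=cv2.INTER_CUBIC))
for s,q,m in blobs(im,(100,140,50),(125,255,255),30):
    if 360<q[0]<420: print(s,q,onz(c,q,.148),onz(c,q,.155))
print(c[1])
E
```

```text
[382  79  21  18 233] [390.96995708  87.05150215] [0.67266192 0.05610122 0.148     ] [0.67018518 0.05631322 0.155     ]
[0.57416455 0.06453228 0.42638325]
```

View pics/w12z.png

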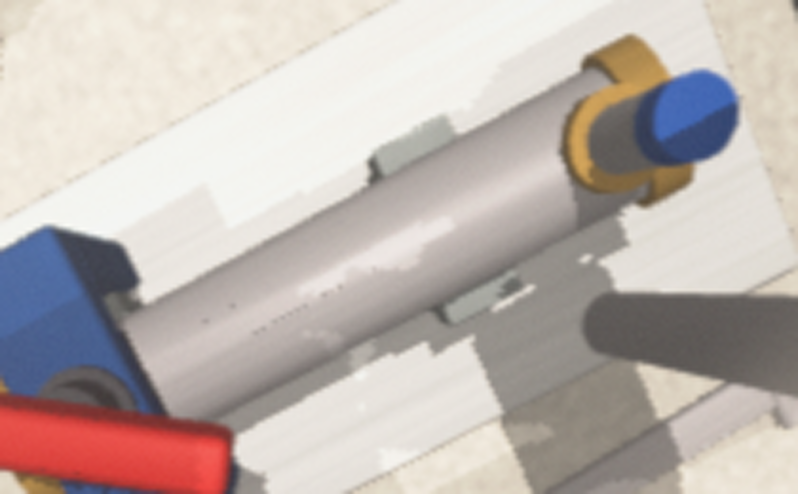

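```bash
python3 - <<'E'
from h import *
c,im=load("w12")
g=lambda u,v:(210+u/3.8,60+v/3.8)
def pl(a,b):
    n=np.cross(ray(c,g(*a))[1],ray(c,g(*b))[1]); return n/np.linalg.norm(n)
for lo in [((200,418),(640,200)),((200,416),(640,203)),((205,420),(575,230))]:
    n1=pl((130,314),(585,70)); n2=pl(*lo)
    if n1@n2<0:n2=-n2
    d=np.cross(n1,n2); d/=np.linalg.norm(d); b=n1+n2; b/=np.linalg.norm(b); p=c[1]
    half=np.arccos(n1@n2)/2; dist=.02/np.sin(half)
    f=lambda x: p[1]-(b[0]*(x-p[0])+b[2]*(.07-p[2]))/b[1]
    print(d,"axis y at .515,.67:",f(.5155),f(.67),"dist",dist)
for q in [(390.97,87.05)]: print("centroid",g(690,118), onz(c,q,.15))
# end disc of tip
print(onz(c,g(700,115),.155))
E
```

```text
[-0.9853705   0.0217114  -0.16903724] axis y at .515,.67: 0.059742741518411226 0.05587305874436486 dist 0.3712531863181181
[-0.96777061  0.02433554 -0.25065481] axis y at .515,.67: 0.06009768439499742 0.055519512281498096 dist 0.3663281075423915
[-0.99927067  0.01713183 -0.0341267 ] axis y at .515,.67: 0.05899724866330086 0.056251061416482714 dist 0.37020501820409846
centroid (391.57894736842104, 91.05263157894737) [0.67195476 0.05616287 0.15      ]
[0.67162217 0.05273827 0.155     ]
```

```bash
python3 - <<'E'
from h import *
c,im=load("w12")
for s,q,m in blobs(im,(100,100,20),(130,255,255),30):
    if 360<q[0]<420:
        for z in (.146,.148,.152): print(s,q,onz(c,q,z))
im=cv2.imread("pics/side11.png")[:,:,::-1].copy()
for s,q,m in blobs(im,(100,100,20),(130,255,255),12):
    if 205<q[0]<240 and 195<q[1]<240: print(s,q)
E
```

```text
[380  79  24  23 423] [391.55082742  90.11583924] [0.67287198 0.05353337 0.146     ]
[380  79  24  23 423] [391.55082742  90.11583924] [0.67216789 0.05361183 0.148     ]
[380  79  24  23 423] [391.55082742  90.11583924] [0.67075971 0.05376874 0.152     ]
[219 201   7   8  47] [222.42553191 204.44680851]
```

Wrist view: tip (391.5,90) lies about 2 mm past the tube axis, so −0.03 rad. The side view says about −0.05. I'll roll it back by ~0.8 mm at the tube surface.

```bash
python3 -m crank '[[[0,0,0],-1],[[0,0,0],-1],[[0,0,0],-1],[[0,0,0],-1],[[0,0,0],-1],[[0,0,0],-1],[[0,0,0],-1],[[0,0,0],-1],[[0,0,0],-1],[[0,0,0],-1],[[0,0,0],-1],[[0,0,0],-1]]' -1
python3 -m crank '[[[0,0,0],-1],[[0,0,0],-1],[[0,0,0],-1],[[0,0,0],-1],[[0,0,0],-1],[[0,0,0],-1],[[0,0,0],-1],[[0,0,0],-1],[[0,0,0],-1],[[0,0,0],-1],[[0,0,0],-1],[[0,0,0],-1]]'
python3 -m crank '[[[0,0,0],-1],[[0,0,0],-1],[[0,0,0],-1],[[0,0,0],-1],[[0,0,0],-1],[[0,0,0],-0.5],[[-0.83,0.98,0],0],[[-0.83,0.98,0],0],[[0,0,0],0],[[0,0,0],0]]'
```

```text
clock: 18.28
tcp_pos: [0.5393, -0.0012, 0.2606]
ee_rot: [-3.141, -0.0, 1.924]
wrist_force: [-0.5, -0.0, -0.0]
grip_width: 0.003
clock: 19.28
tcp_pos: [0.5393, -0.0013, 0.2606]
ee_rot: [-3.141, -0.001, 2.762]
wrist_force: [-0.0, -0.3, 0.6]
grip_width: 0.006
clock: 20.12
tcp_pos: [0.5897, 0.0585, 0.2598]
ee_rot: [-3.141, -0.002, -3.14]
wrist_force: [-0.6, -0.8, -0.9]
grip_width: 0.004
```

```bash
python3 -m crank '[[[0,0,0.6],0],[[0,0,1],0],[[0,0,1],0],[[0,0,1],0],[[0,0,1],0],[[0,0,0.6],0],[[0,0,0.3],0],[[0,0,0.1],0],[[0,0,0],0],[[0,0,0],0]]'
python3 -m crank '[[[0,0,0.08],0],[[0,0,0],0]]'
```

```text
clock: 20.95
tcp_pos: [0.5898, 0.0573, 0.0947]
ee_rot: [3.142, 0.002, 3.14]
wrist_force: [0.3, -0.6, 0.4]
grip_width: 0.007
clock: 21.12
tcp_pos: [0.5897, 0.0574, 0.0917]
ee_rot: [3.141, 0.001, 3.14]
wrist_force: [0.1, -0.5, -0.6]
grip_width: 0.008
```

```bash
python3 -m crank '[[[0,0,0.06],0],[[0,0,0.05],0],[[0,0,0],0]]'
python3 -m crank '[[[0,0,0.03],0],[[0,0,0],0]]'
```

```text
clock: 21.37
tcp_pos: [0.5899, 0.0575, 0.09]
ee_rot: [3.142, 0.002, 3.14]
wrist_force: [-8.2, -1.2, 18.7]
grip_width: 0.006
clock: 21.53
tcp_pos: [0.5899, 0.0575, 0.0899]
ee_rot: [3.142, 0.002, 3.14]
wrist_force: [-12.5, -0.9, 26.6]
grip_width: 0.002
```

```bash
python3 -m crank '[[[0,0.03,0],0],[[0,0,0],0],[[0,0,0],0]]'
```

```text
clock: 21.78
tcp_pos: [0.59, 0.0582, 0.0899]
ee_rot: [-3.141, 0.002, 3.14]
wrist_force: [-11.8, -2.5, 27.1]
grip_width: 0.007
```

```bash
python3 -m crank '[[[0,0,-0.1],0],[[0,0,-0.5],0],[[0,0,-1],0],[[0,0,-1],0],[[0,0,-1],0],[[0,0,-1],0],[[0,0,-1],0],[[0,0,-1],0],[[0,0,-0.5],0],[[0,0,0],0],[[0,0,0],0]]'; python3 sd.py 13; python3 - <<'E'
from ang import *
for n in (11,13):
  im=cv2.imread(f"pics/side{n}.png")[:,:,::-1].copy()
  for s,c,m in blobs(im,(100,100,20),(130,255,255),12):
    if 205<c[0]<240 and 195<c[1]<240: print(n,s,c,ang(cam("side"),c,.0559,.671))
E
```

```text
clock: 22.7
tcp_pos: [0.5895, 0.0584, 0.2995]
ee_rot: [3.142, 0.001, 3.14]
wrist_force: [0.7, -0.7, -0.8]
grip_width: 0.006
[225 178   2  10  20] [225.5 182.5]
[219 202   7   7  40] [222.225 205.   ]
11 [219 201   7   8  47] [222.42553191 204.44680851] (np.float64(-0.04831367115263933), np.float64(0.5543189146653578))
13 [219 202   7   7  44] [222.20454545 204.93181818] (np.float64(-0.022221760389564686), np.float64(0.7176159891171159))
```

View pics/g13.png

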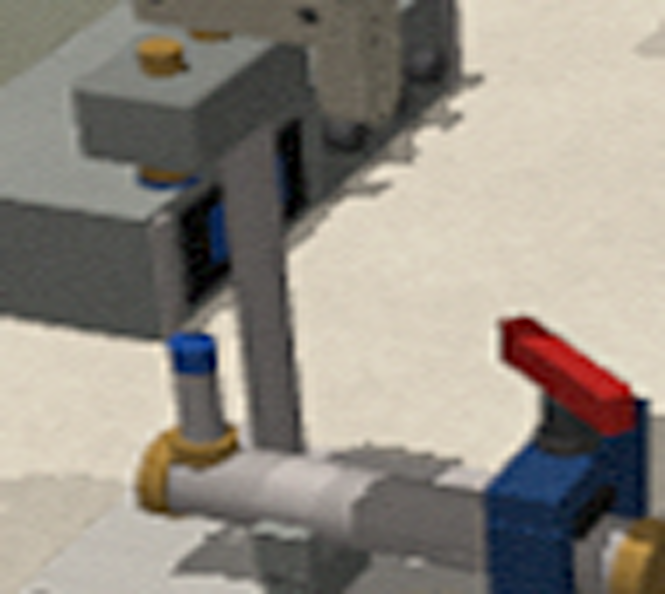

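```bash
python3 -m crank '[[[0.82,0.04,0],0],[[0.82,0,0],0],[[0.82,0,0],0],[[0,0,0],1],[[0,0,0],1],[[0,0,0],1],[[0,0,0],1],[[0,0,0],1],[[0,0,0],1],[[0,0,0],1],[[0,0,0],1],[[0,0,0],1]]' -0.1 40
python3 -m crank '[[[0,0,0],0],[[0,0,0],0]]'
python3 snap.py w14
```

```text
clock: 23.75
tcp_pos: [0.5152, 0.0596, 0.2974]
ee_rot: [-3.14, -0.002, 2.508]
wrist_force: [0.1, -0.9, -0.0]
grip_width: 0.448
clock: 23.92
tcp_pos: [0.5153, 0.0597, 0.2981]
ee_rot: [-3.14, -0.002, 2.514]
wrist_force: [-0.3, 0.5, 0.2]
grip_width: 0.45
```

View pics/w14.png

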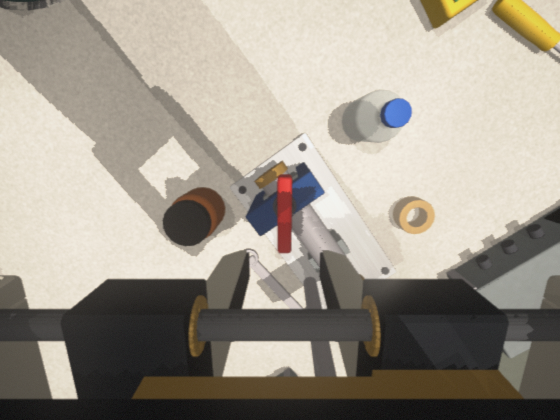

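Handle (285, 175–252) still aligned with the tool and centred. I'll descend and close.

```bash
python3 -m crank '[[[0,0,0.7],0],[[0,0,1],0],[[0,0,1],0],[[0,0,1],0],[[0,0,0.7],0],[[0,0,0.17],0],[[0,0,0],0],[[0,0,0],0]]'
python3 -m crank '[[[0,0,0],0],[[0,0,0],0],[[0,0,0],0],[[0,0,0],0],[[0,0,0],0],[[0,0,0],0],[[0,0,0],0],[[0,0,0],0],[[0,0,0],0]]' -1 50
```

```text
clock: 24.63
tcp_pos: [0.5159, 0.0597, 0.1636]
ee_rot: [3.141, 0.001, 2.512]
wrist_force: [-0.5, -0.0, 0.1]
grip_width: 0.448
clock: 25.38
tcp_pos: [0.5155, 0.0594, 0.163]
ee_rot: [-3.141, 0.0, 2.511]
wrist_force: [-3.2, -4.5, 6.0]
grip_width: 0.15
```

```bash
python3 -m crank '[[[0,0,0],1],[[0,0,0.01],1],[[0,0,0],1],[[0,0,0.01],1],[[0,0,0],1],[[0,0,0.01],1],[[0,0,0],1],[[0,0,0.01],1],[[0,0,0],1],[[0,0,0.01],1],[[0,0,0],1],[[0,0,0],1]]'
python3 -m crank '[[[0,0,0],1],[[0,0,0.01],1],[[0,0,0],1],[[0,0,0.01],1],[[0,0,0],1],[[0,0,0.01],1],[[0,0,0],1],[[0,0,0.01],1],[[0,0,0],1],[[0,0,0],0]]'
python3 -c "
from rig import *
o=get_obs();print(o['moment'],o['ee_rot'],o['joint_torque'][5])"
```

```text
clock: 26.38
tcp_pos: [0.5156, 0.0595, 0.1618]
ee_rot: [3.141, 0.001, 1.67]
wrist_force: [-4.7, -3.9, 6.4]
grip_width: 0.149
clock: 27.22
tcp_pos: [0.5156, 0.0595, 0.1608]
ee_rot: [3.141, 0.0, 1.041]
wrist_force: [-5.6, -3.9, 9.7]
grip_width: 0.148
[-0.79356588  0.96418211 -0.07041187] [3.14080010e+00 8.93845737e-05 1.04061787e+00] 1.9852110743522644
```

```bash
python3 -m crank '[[[0,0,0],0.7],[[0,0,0],0.3],[[0,0,0],0]]'
python3 -c "
from rig import *
o=get_obs();print(o['moment'],o['ee_rot'],o['joint_torque'][5])"
python3 -m crank '[[[0,0,0],0.5],[[0,0,0],0]]'
python3 -c "
from rig import *
o=get_obs();print(o['moment'],o['ee_rot'],o['joint_torque'][5])"
```

```text
clock: 27.47
tcp_pos: [0.5156, 0.0595, 0.1607]
ee_rot: [3.141, 0.0, 0.974]
wrist_force: [-4.1, -4.0, 8.9]
grip_width: 0.148
[-0.71630095  0.88395184  0.10843723] [3.14085949e+00 1.11086096e-04 9.73986125e-01] 0.8564163744449615
clock: 27.63
tcp_pos: [0.5156, 0.0594, 0.1607]
ee_rot: [3.141, 0.0, 0.939]
wrist_force: [-4.7, -4.2, 10.0]
grip_width: 0.144
[-0.79574769  0.81527764  0.48577803] [3.14080834e+00 1.51669767e-04 9.38829801e-01] 1.306009702384472
```

```bash
python3 -m crank '[[[0,0,0],0.6],[[0,0,0],0],[[0,0,0],0]]'
python3 -c "
from rig import *
o=get_obs();print(o['moment'],o['ee_rot'],o['joint_torque'][5])"; python3 snap.py w15
```

```text
clock: 27.88
tcp_pos: [0.5156, 0.0595, 0.1607]
ee_rot: [3.141, 0.0, 0.899]
wrist_force: [-5.3, -3.9, 9.1]
grip_width: 0.153
[-0.77686762  0.81679768  1.03259021] [3.14077921e+00 4.72262603e-05 8.99224682e-01] 1.2371059879660606
```

View pics/w15.png

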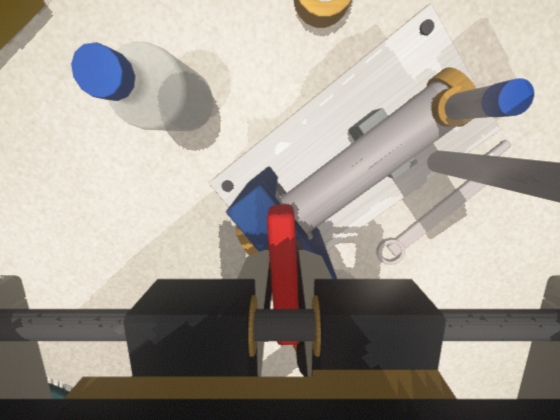

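```bash
python3 -m crank '[[[0,0,0],0],[[0,0,0],0],[[0,0,0],0],[[0,0,0],0],[[0,0,0],0],[[0,0,0],0],[[0,0,-0.3],0],[[0,0,-1],0],[[0,0,-1],0],[[0,0,-1],0],[[0,0,0],0],[[0,0,0],0]]' 0 40
python3 snap.py w16; python3 sd.py 16; python3 - <<'E'
from ang import *
c,im=load("w16"); b=max(blobs(im,(0,150,60),(8,255,255),200),key=lambda t:t[0][4])
p=np.argwhere(b[2])[:,::-1].astype(np.float32); m=p.mean(0);d=np.linalg.svd(p-m,full_matrices=False)[2][0]; t=(p-m)@d
a=[onz(c,m+d*k,.178) for k in (t.min(),t.max())]; v=a[1]-a[0]; print("bar",(a[0]+a[1])/2,np.degrees(np.arctan2(v[1],v[0]))%180)
for s,q,mm in blobs(im,(100,100,20),(130,255,255),30): print(s,q,onz(c,q,.148),ang(c,q,.0559,.671))
im=cv2.imread("pics/side16.png")[:,:,::-1].copy()
for s,q,m in blobs(im,(100,100,20),(130,255,255),12):
    if 205<q[0]<240 and 195<q[1]<240: print("side",s,q,ang(cam("side"),q,.0559,.671))
E
```

```text
clock: 28.93
tcp_pos: [0.5161, 0.0597, 0.2612]
ee_rot: [3.139, -0.002, 0.899]
wrist_force: [-0.0, -0.6, -1.4]
grip_width: 0.501
[225 178   2  10  19] [225.52631579 182.73684211]
[219 202   7   7  40] [222.225 205.   ]
bar [0.51438736 0.05768649 0.178     ] 55.03389816315796
[151  79  32  34 823] [166.92345079  95.37788578] [0.50356634 0.2066266  0.148     ] (np.float64(1.2999933687735545), np.float64(196.98697876088298))
[412 101  26  22 431] [425.21113689 111.83062645] [0.67191821 0.05565509 0.148     ] (np.float64(-0.00196715083377686), np.float64(1.1242953027604468))
[246 170  30  48 748] [262.85294118 190.64304813] [0.5153874 0.0905234 0.148    ] (np.float64(1.2999933687735545), np.float64(166.79652741818438))
[294 203  20  35 225] [304.02222222 222.27111111] [0.52684411 0.041776   0.148     ] (np.float64(-0.4999933687735546), np.float64(156.28991205615773))
side [219 202   7   7  44] [222.20454545 204.93181818] (np.float64(-0.022221760389564686), np.float64(0.7176159891171159))
```

View pics/w16.png

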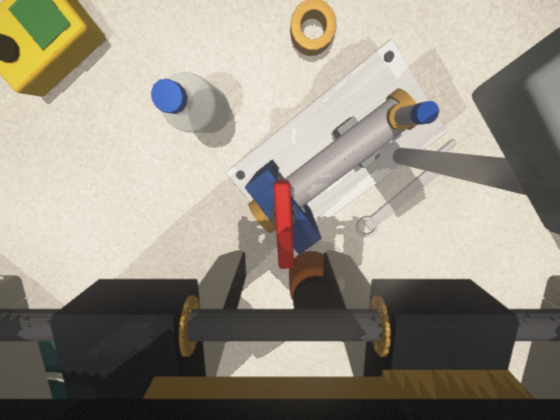

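View pics/side16.png

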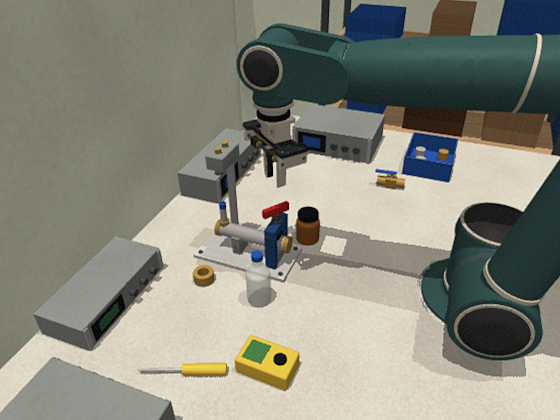

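The bar is back at 55.0° (55.7° at the start) and the branch measures −0.00 rad (wrist) and −0.02 rad (side). The gripper is well clear, so I'm handing in.

```bash
python3 -c "
from rig import *
print(hand_in())"
```

```text
the job is handed in; nothing more can be done
None
```

I backed the clamp handle off by about 88° counter-clockwise, turned the tube until the branch stood upright, then turned the handle back to its stop. The job was handed in at about 29 s, well under the 69 s limit; `hand_in()` gave no verdict.

**How the tube was turned:** I did not reach in tilted from the front as suggested, because the moves cannot tilt the tool. With the clamp slack, I pressed the shut fingertips on top of the tube and rolled it sideways. The press peaked at about 33 N vertically and about 38 N in total wrist force. The first roll went slightly too far (−0.03 to −0.05 rad), so I rolled it back by about 0.7 mm at the tube surface.

**Last checks:**
- **Branch:** it stands at about 0.00 rad by the wrist camera and −0.02 rad by the side camera. The 0.02 rad disagreement is within what the cameras can resolve.
- **Clamp:** I turned the handle until the resisting moment reached 1.0 N m, against the 0.25 N m the screw needs. Its bar now lies at 55.0°, against 55.7° at the start, which is within measuring error.
- **Surroundings:** I saw no contact with the port arm, and the other bench items look unmoved in the final pictures, though I did not measure each one. The gripper is about 7 cm above the handle and touches nothing.

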